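# Open the pearl-blossom shell cupboard by its push catch

### The arm

A 7-joint arm with a two-finger parallel gripper is mounted at the origin on the work surface. World frame = base frame: x ahead of the robot, y to its left, z up, the work surface at z = 0. Lengths are in m, angles in rad, forces in N, time in s.
With the tool pointing down it reaches from about 0.4 to 0.9 m from the base axis. Payload 5.6 kg.
Tool frame: the origin (TCP) lies midway between the tips of the shut fingers; the grasp point (between the pads) lies 19 mm behind it; z points along the fingers, y is the line along which they close (so a half turn about z gives the same grasp; the last joint's range is limited). The gripper opens to 92 mm and grips with 3 to 60 N. Pads are 20 mm wide; open, the fingers measure 128 mm over their backs; the gripper's body (75 mm by 189 mm) begins 69 mm behind the grasp point.
Start: joints at [-1.234, 0.468, -0.012, 1.603, 0.006, 1.071, -0.056], TCP at [0.241, 0.604, 0.215] pointing down, gripper open.
Joint ranges: [-2.53, 2.53], [-0.31, 2.02], [-1.57, 1.55], [0.28, 2.44], [-1.29, 4.43], [0.15, 1.84], [-2.92, 2.92]. Speed limits (rad/s): [2.57, 2.57, 3.14, 3.14, 3.14, 3.14, 3.14].

### API

Orientations are given as a 3x3 rotation matrix whose columns are the frame's x, y, z axes.
In Python, from station import env, effector, solver, viewer, workorder, search_frame, tip_of gives the robot as it stands. Calls block until the motion is done:
- env.reach(position, orientation): joint-space move of the TCP to a pose.
- env.movel(position, frame=None, rate=0.15): straight line of the TCP; frame=None keeps the orientation; rate is the mean speed in m/s.
- env.goto_joints(angles): joint-space move.
- effector.release() and effector.grasp(squeeze=None): open the fingers fully, or close them until they stop; squeeze is the grip in N (None keeps the last).
- env.pause(seconds).
- solver.inverse_kinematics(position, orientation): joint angles nearest the present ones, or None.
- env.sense(): the state.
- viewer.read_camera(name): name is "side" or "top" or "wrist"; returns (picture, depth): 420x560x3 uint8, red, green, blue; 420x560 float32, m along the optical axis (not along the pixel's ray), 0 where there is no reading.
- viewer.camera_info(name): a dict with "intrinsics" (3x3 intrinsics, pixels), "dist_coeffs" ([k1, k2, p1, p2, k3] as OpenCV has them; the pictures are not rectified), "eye" and "rotation" of the camera in the world; the wrist camera has in their place "T_tool_cam" (4x4, takes a point from camera to tool coordinates, whose origin is the TCP and whose axes are the flange's). Camera axes: x right, y up, looking along -z (the intrinsics and any distortion apply to the point x, -y, -z); pixel columns grow to the right and rows downward; lengths in m; the calibration is good to about 2 mm. A picture is of the moment at which its call begins: read the wrist's pose just before it. camera_info takes no time and is no camera call.
A pose or a line that the arm cannot do raises env.PlanningError and nothing moves.
- workorder.finish_job(): hands the job in; it is judged then, once.
Trained networks look in the newest picture that a camera, given by its name, has taken for a name from the list of things; names that differ only in an ending like _2 or _b are one class to them, and where a whole thing is asked for, a point or a joint stands for the part that bears it (a point fixed in the world has none). Each returns a list of dicts, best first, with "score" (0 to 1); they miss things now and then, are a little off and sometimes report something else, mostly with a low value. They report only what shows in the picture. A call takes as long as a camera call. They do not tell look-alikes from the thing itself.
- search_frame(camera, name): "at" ([x, y, z] in m, in world coordinates, good to about 4 mm: the middle of the surface that is visible of it).
- tip_of(camera, name): "at" ([x, y, z] in m, in world coordinates, good to about 4 mm: a listed point, or the origin of a listed thing).
The state is a dict: "t": time; "joint_positions": joint angles; "joint_velocities": joint speeds; "tau": joint torques, N m; "ee_pos": TCP position; "tcp_rot": TCP orientation; "wrist_force": force on the tool from outside, world axes, zero at the start; "moment": the same for the moment, N m; "gripper_width": finger opening in m; "grasp_force": force on a finger pad.
Only numpy, scipy, OpenCV 4.12 (cv2) and the standard library are available. Lean on these libraries where they do the work, as an engineer would, in place of code of your own. Each camera call takes 0.05 s, during which the arm holds its last target. There are 200 camera calls.

### The job

Two small shell-stock cupboards with push-to-open doors stand on the inlay bench. Open the one with the white pearl blossom without gripping anything: push its shut door in near the edge away from the hinges, as far as it goes, and let it spring ajar by itself; then swing it wide open with a fingertip, about square to the cupboard. Do not shove the cupboard about, leave the green abalone cupboard shut and the jar, dish and block where they are, and end clear of everything with the door standing open.

Things in the scene. Friction and masses are not known exactly. Their poses are not given: they have to be found in the camera images.
- pearl_cupboard: The cupboard to open: brown wooden box 200 mm wide (own y), 160 mm deep (own x), top 190 mm above the bench, standing loose on 10 mm rubber feet, about 6 kg. White mother-of-pearl blossom inlaid on its top and door. Origin: on the bench under the centre of the box (door not counted). Own x points from front to back (door on the -x side), own y to the left as one faces the door, z up.
- pearl_door (a joint): Angle of the white-blossom door, rad. About 0: shut, latched. Pushed in with 8 to 10 N near the free edge it goes negative to a stop at -0.030 (free edge 6 mm in). Pushed past -0.025 and let go, the catch frees it and a damped spring brings it to about 0.33 within 1.5 s. From there it swings and stays where left (stop at 1.65; 1.57 is square to the box). A second full push latches it again.
- pearl_door_edge (a point): Top corner of the white-blossom door's outer face at its free edge. Door: dark red panel, no handle, 196 mm wide, 16 mm thick (rim stepped to 10 mm), lower edge 12 mm, top edge 188 mm above the bench. Shut, its outer face is 102 mm in front of the cupboard's origin, 6 mm gap behind it. Site axes turn with the door: x from outer to back face, y along the door from free edge to hinge, z up.
- pearl_door_hinge (a point): Point on the hinge line of the white-blossom door, level with its top edge, in the plane of its back face; brass knuckles on the cupboard's left (+y) side. The free edge is 196 mm from here. Seen from above the door turns clockwise as it opens, its free edge coming out towards the cupboard's -x. Ajar, the gap between box and back face near the free edge is about 65 mm, open from above.
- abalone_cupboard: The other cupboard, alike in size and build, with a green abalone blossom on its top and door; to be left shut. Origin and axes as for the first.
- abalone_door (a joint): Angle of the green-blossom cupboard's door in rad, 0 shut; same catch, must stay shut.
- glue_jar_center (a point): Bystander: centre of an amber glass jar with a white cap, 44 mm across and 50 mm high, standing on top of the white-blossom cupboard towards its back, so its top is 240 mm above the bench.
- shell_dish: Bystander: black round dish, 170 mm across and 20 mm high, with shell flakes, on the bench on the left. Origin under its centre.
- saw_block: Bystander: wooden sawing block on a plywood base 130 x 240 mm, 62 mm high in all, on the bench on the right. Origin under its centre.
There are look-alikes about, which are no part of the job. What is shaped like the part that bears glue_jar_center but turquoise or yellow is not meant.

How it is judged:
By the outcome, as a careful person would: the job done as asked, in the order asked, and still so for the second after the job is handed in, with the robot touching nothing.
It also fails if it takes over 51 s, if anything falls off the work surface, if the arm or the gripper's body presses on something with over 40 N, if the wrist force passes 120 N, or if a joint passes its speed limit or range.

## Working session

There is one attempt and no reset: what is moved stays moved. The work goes in short steps, each a Python script; the robot and the scene stay as the last script left them, time stands still between calls to the robot, and variables do not carry over. Pictures are saved under pics/ and viewed, at most 10 in all, crops included, and the job is handed in when it is done.

```bash
mkdir -p pics; ls
python3 - <<'E'
from station import *
import cv2,numpy as np
ims=[]
for c in ("top","side"):
    p,d=viewer.read_camera(c); cv2.imwrite(f"pics/{c}0.png",p[:,:,::-1])
    print(c,viewer.camera_info(c)["eye"])
    for n in ("pearl_cupboard","pearl_door_edge","pearl_door_hinge","abalone_cupboard","glue_jar_center","shell_dish","saw_block"):
        print(n,[(np.round(r["at"],3).tolist(),round(r["score"],2)) for r in tip_of(c,n)][:3])
s=env.sense();print(s["t"],s["tcp_rot"],s["wrist_force"])
E
```

```text
pics
top [ 0.56676629 -0.00921725  1.45602905]
pearl_cupboard []
pearl_door_edge [([0.582, 0.028, 0.19], 0.92)]
pearl_door_hinge [([0.568, 0.227, 0.186], 0.93), ([0.404, -0.422, 0.002], 0.48)]
abalone_cupboard []
glue_jar_center [([0.717, 0.108, 0.212], 0.65), ([0.846, 0.003, 0.027], 0.61), ([0.83, 0.092, 0.024], 0.51)]
shell_dish [([0.415, 0.453, -0.002], 0.94)]
saw_block [([0.4, -0.42, 0.003], 0.59)]
side [0.4471453  0.89100571 0.80004032]
pearl_cupboard [([0.667, 0.15, 0.001], 0.86)]
pearl_door_edge [([0.59, 0.03, 0.19], 0.81)]
pearl_door_hinge [([0.569, 0.229, 0.193], 0.76)]
abalone_cupboard [([0.669, -0.16, 0.001], 0.65)]
glue_jar_center [([0.826, 0.09, 0.024], 0.73), ([0.715, 0.112, 0.217], 0.71), ([0.848, 0.006, 0.025], 0.53)]
shell_dish []
saw_block [([0.402, -0.417, 0.007], 0.71)]
0.8 [[-9.28731769e-01  3.70752339e-01  6.82094069e-05]
 [ 3.70752341e-01  9.28731770e-01  3.16792883e-05]
 [-5.16030730e-05  5.47103588e-05 -9.99999997e-01]] [-1.06322112 -0.48073533 -0.67108327]
```

View pics/top0.png

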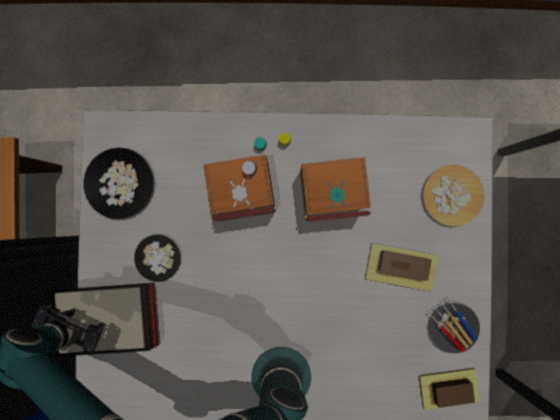

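View pics/side0.png

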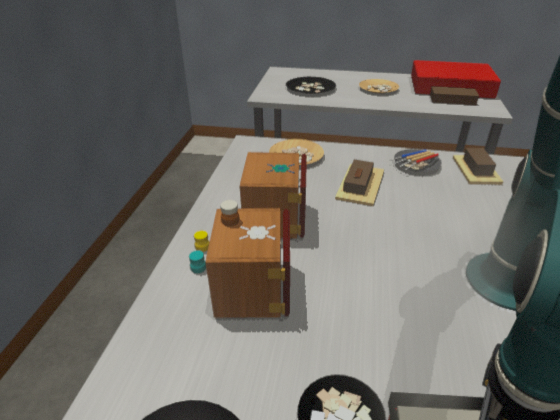

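The pearl cupboard is the left box, with the white blossom at top-view px (240,192). The green-blossom box at (337,194) is the abalone one. The jar with the white cap at (249,168) stands on the pearl cupboard; the turquoise jar (260,144) and yellow jar (285,139) are look-alikes on the bench. Next I confirm this in a crop and fit the cupboard's pose from depth.

```bash
cat > h.py <<'E'
from station import *
import numpy as np, cv2
def cloud(c):
    p,d=viewer.read_camera(c); i=viewer.camera_info(c)
    h,w=d.shape; u,v=np.meshgrid(np.arange(w),np.arange(h))
    n=cv2.undistortPoints(np.stack([u,v],-1).reshape(-1,1,2).astype(np.float64),np.array(i["intrinsics"]),np.array(i["dist_coeffs"])).reshape(h,w,2)
    X=np.stack([n[...,0]*d,-n[...,1]*d,-d],-1)
    P=X@np.array(i["rotation"]).T+i["eye"]; P[d==0]=np.nan
    return p,P
E
python3 - <<'E'
from h import *
p,P=cloud("top")
cv2.imwrite("pics/crop1.png",cv2.resize(p[120:240,190:390,::-1],None,fx=4,fy=4,interpolation=cv2.INTER_CUBIC))
print("box top z",P[180,225],P[180,320])
for nm,(ya,yb) in dict(pearl=(0,.26),aba=(-.28,-.03)).items():
    m=(abs(P[...,2]-.19)<.008)&(P[...,1]>ya)&(P[...,1]<yb)&(P[...,0]>.5)&(P[...,0]<.8)
    r=cv2.minAreaRect(P[m][:,:2].astype(np.float32)*1000); print(nm,r,m.sum())
    # box top only: brown (exclude dark red door)
    hsv=cv2.cvtColor(p,cv2.COLOR_RGB2HSV); 
    r=cv2.minAreaRect(P[m&(hsv[...,2]>120)][:,:2].astype(np.float32)*1000); print(nm,r)
    print(cv2.boxPoints(r))
E
```

```text
box top z [0.67987721 0.18680281 0.18514857] [ 0.68511333 -0.11201718  0.19008671]
pearl ((657.95947265625, 143.54896545410156), (183.78054809570312, 200.44818115234375), 10.276951789855957) 3341
pearl ((671.44384765625, 148.21713256835938), (158.39002990722656, 198.93016052246094), 8.974040031433105)
[[577.703    234.11127 ]
 [608.7335    37.61621 ]
 [765.1847    62.322998]
 [734.1542   258.81805 ]]
aba ((659.1865844726562, -163.03221130371094), (183.56192016601562, 200.94781494140625), 7.262145519256592) 3541
aba ((666.8812866210938, -164.45083618164062), (169.995849609375, 200.61212158203125), 5.2554240226745605)
[[ 573.05304   -72.3519  ]
 [ 591.4283   -272.1207  ]
 [ 760.70953  -256.54977 ]
 [ 742.3343    -56.780975]]
```

View pics/crop1.png

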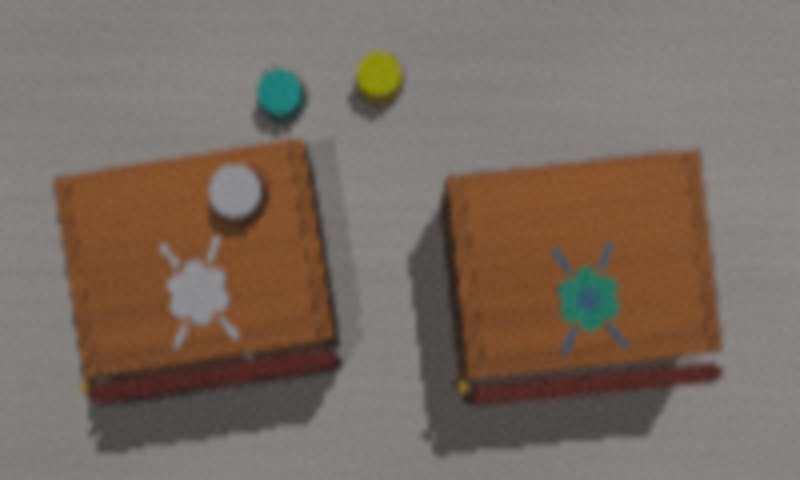

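The crop confirms it: the white blossom and the brown/white-capped jar are on the left cupboard, and the green blossom is on the right one. The pose fit gives an origin of about (0.668, 0.147) and a yaw of about 9.5°. The edge and hinge it predicts match the networks to about 5 mm. I'll check the paths, then push.

```bash
cat >> h.py <<'E'
O=np.array([.668,.147]); YAW=np.radians(9.5)
c,s=np.cos(YAW),np.sin(YAW); RO=np.array([[c,-s],[s,c]])
def W(x,y,z): return np.r_[O+RO@[x,y],z]
def R(th=0):   # tool down, tool y along own y turned clockwise by th
    a=YAW-th; y=np.array([-np.sin(a),np.cos(a),0]); z=np.array([0,0,-1.]); return np.stack([np.cross(y,z),y,z],1)
def arc(th,r,off,z=.135):  # point at r from hinge along door, off behind its back face
    d=np.array([-np.sin(th),-np.cos(th)]); n=np.array([np.cos(th),-np.sin(th)])
    return W(*(np.array([-.086,.098])+r*d+off*n),z)
def f(): return RO.T@np.array(env.sense()["wrist_force"])[:2]
E
python3 - <<'E'
from h import *
for th in np.arange(.3,1.7,.2):
    q=solver.inverse_kinematics(arc(th,.14,.012),R(th)); print(round(th,1),arc(th,.14,.012).round(3),None if q is None else np.round(q,2))
effector.grasp(5)
env.reach(W(-.19,-.074,.30),R()); env.movel(W(-.19,-.074,.135)); env.movel(W(-.122,-.074,.135),rate=.08)
f0=f(); t0=env.sense()["t"]; print(t0,f0)
x=-.122
while x<-.088:
    x+=.001; env.movel(W(x,-.074,.135),rate=.03); g=f()-f0
    a=RO.T@(np.array(env.sense()["ee_pos"])[:2]-O); print(round(x,4),a.round(4),g.round(1))
    if g[0]<-16: break
env.movel(W(-.24,-.074,.135),rate=.2)
env.pause(1.3); print(env.sense()["t"])
p,P=cloud("top"); cv2.imwrite("pics/top2.png",cv2.resize(p[100:300,150:400,::-1],None,fx=3,fy=3))
for n in ("pearl_door_edge","pearl_door_hinge"): print(n,[(np.round(r["at"],3).tolist(),round(r["score"],2)) for r in tip_of("top",n)][:2])
E
```

```text
0.3 [0.56  0.089 0.135] [-0.42  0.43  0.26  1.89 -0.14  0.84  1.35]
0.5 [0.532 0.093 0.135] [-0.48  0.39  0.3   1.96 -0.15  0.82  1.14]
0.7 [0.506 0.103 0.135] [-0.53  0.35  0.32  2.01 -0.15  0.8   0.91]
0.9 [0.482 0.117 0.135] [-0.58  0.32  0.33  2.06 -0.15  0.78  0.67]
1.1 [0.462 0.137 0.135] [-0.65  0.3   0.34  2.1  -0.14  0.77  0.42]
1.3 [0.445 0.159 0.135] [-0.71  0.28  0.35  2.11 -0.14  0.76  0.16]
1.5 [0.434 0.185 0.135] [-0.78  0.28  0.36  2.12 -0.14  0.76 -0.1 ]
6.6583 [ 0.03310289 -0.22687997]
-0.121 [-0.1211 -0.074 ] [0.6 0.1]
-0.12 [-0.12  -0.074] [-0.4  0.8]
-0.119 [-0.1189 -0.074 ] [-0.  -0.2]
-0.118 [-0.118 -0.074] [-0.   0.4]
-0.117 [-0.1169 -0.074 ] [-0.6  1. ]
-0.116 [-0.116 -0.074] [0.1 0.2]
-0.115 [-0.1149 -0.074 ] [0.5 0.3]
-0.114 [-0.1139 -0.074 ] [-0.4  0.1]
-0.113 [-0.113 -0.074] [-0.1  1. ]
-0.112 [-0.1119 -0.074 ] [-0.3 -0. ]
-0.111 [-0.111 -0.074] [-0.3  0. ]
-0.11 [-0.1105 -0.074 ] [-2.8  0.7]
-0.109 [-0.1097 -0.0741] [-5. -0.]
-0.108 [-0.1085 -0.0742] [-5.   0.3]
-0.107 [-0.1076 -0.0743] [-5.1 -0.1]
-0.106 [-0.1067 -0.0743] [-5.7 -0.2]
-0.105 [-0.1057 -0.0744] [-5.7 -0.7]
-0.104 [-0.1051 -0.0745] [-6.7 -0.1]
-0.103 [-0.1051 -0.0745] [-10.   -0.5]
-0.102 [-0.1052 -0.0744] [-14.3  -0.8]
-0.101 [-0.1052 -0.0744] [-15.6  -0.9]
-0.1 [-0.1052 -0.0745] [-19.2  -0.7]
14.3083
pearl_door_edge [([0.519, 0.033, 0.193], 0.65)]
pearl_door_hinge [([0.568, 0.223, 0.186], 0.73)]
```

View pics/top2.png

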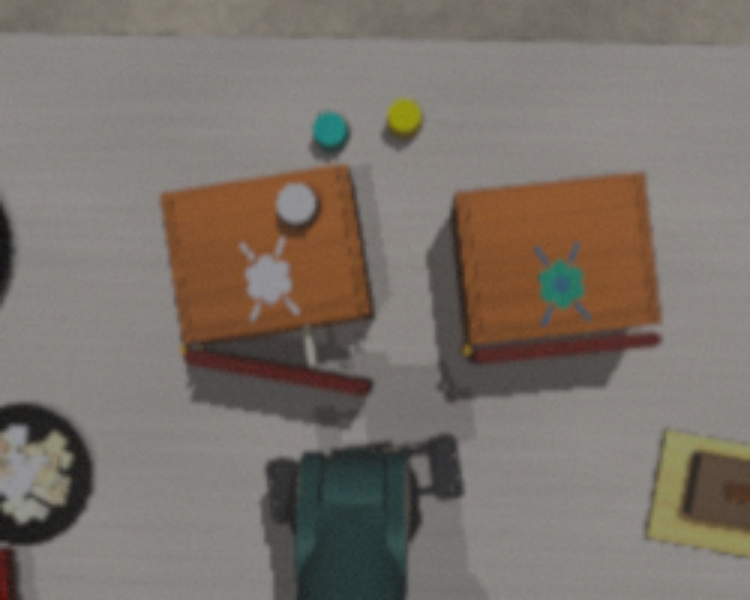

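The catch worked: the stop came at about 5.4 mm of travel, and the door now stands ajar. In the picture its free edge is at (370,387) and the hinge at (187,350). Something pale sits in the gap at (310,345), so I'll put the fingertip in nearer the free edge and swing from there.

Run:
```python
from h import *
env.movel(W(-.24,-.074,.27),rate=.25)
p0=arc(.33,.168,.030,.27); env.movel(p0,R(.25),rate=.2)
p0[2]=.14; env.movel(p0,rate=.12); f0=f(); print(f0)
env.movel(arc(.33,.168,.012,.14),R(.33),rate=.05); print(f()-f0)
for th in np.linspace(.40,1.57,12):
    env.movel(arc(th,.168-.025*(th-.33)/1.24,.009,.14),R(th),rate=.1); g=f()-f0; print(round(th,2),g.round(1))
    if np.hypot(*g)>20: print("stop");break
env.pause(.3)
env.movel(arc(th,.143,.06,.14),rate=.08); 
e=arc(th,.143,.07,.30); env.movel(e,rate=.2)
env.movel(W(-.33,-.14,.32),rate=.2)
print(env.sense()["t"])
p,P=cloud("top"); cv2.imwrite("pics/top3.png",cv2.resize(p[100:300,150:400,::-1],None,fx=3,fy=3))
for n in ("pearl_door_edge","pearl_door_hinge","glue_jar_center"): print(n,[(np.round(r["at"],3).tolist(),round(r["score"],2)) for r in tip_of("top",n)][:2])
m=(abs(P[...,2]-.188)<.008)&(P[...,1]>.1)&(P[...,1]<.28)&(P[...,0]>.3)&(P[...,0]<.54)
v=cv2.fitLine(P[m][:,:2].astype(np.float32),cv2.DIST_HUBER,0,.01,.01).ravel(); print(m.sum(),v,np.degrees(np.arctan2(v[1],v[0])))
```

```text
[-0.42548735  0.31430577]
[1.57588051 0.27641425]
0.4 [ 0.4 -0.3]
0.51 [ 0.4 -0.4]
0.61 [-0.3 -0.3]
0.72 [ 2.1 -0.9]
0.83 [0.1 0.3]
0.93 [-0.1 -0.3]
1.04 [0.7 0.2]
1.14 [ 0.8 -0.1]
1.25 [ 0.1 -1.2]
1.36 [ 0.6 -0.1]
1.46 [ 0.5 -0.2]
1.57 [ 0.2 -0.6]
24.6167
pearl_door_edge [([0.369, 0.221, 0.19], 0.87)]
pearl_door_hinge [([0.565, 0.225, 0.185], 0.57)]
glue_jar_center [([0.846, 0.003, 0.026], 0.7), ([0.404, -0.42, 0.001], 0.64)]
282 [0.9936198  0.11278148 0.4550118  0.22150493] 6.4756804
```

View pics/top3.png

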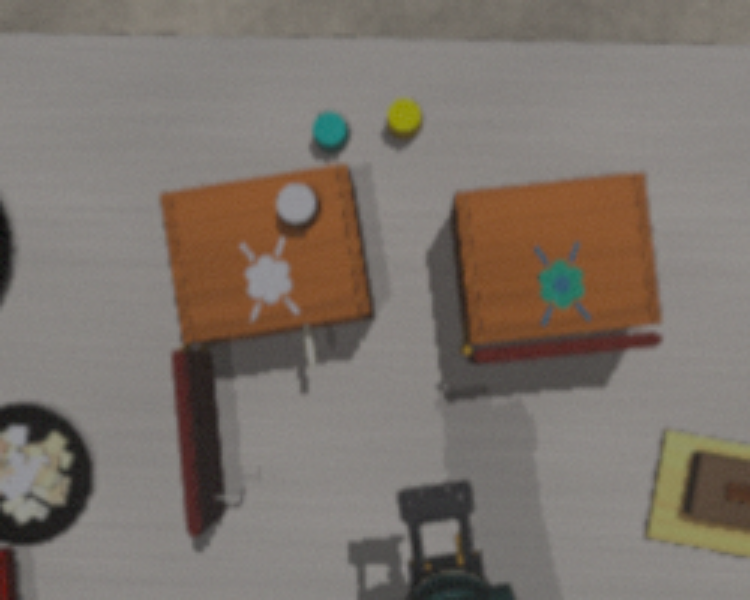

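The door now runs from about (180,350) to (195,535). Measured, it is within 3° of square. The cupboard, jar, dish and block are unchanged from the previous picture, and the abalone door is shut. The gripper is clear of everything at (440,510), so I'm handing in.

```bash
python3 -c "
from station import *
print(workorder.finish_job())"
```

```text
the job is handed in; nothing more can be done
None
```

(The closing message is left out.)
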